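# Line the glassware up by height on the bench rail

### The job

Stand the measuring cylinder, the reagent bottle, the dropper bottle and the small beaker on the wooden bench rail in order of height, one upright in the middle of each ring: the tallest beside the rail's high end plate, down to the shortest beside the low end plate. Keep them from tipping over, and leave the timer and the mortar where they are.

Things in the scene. Friction and masses are not known exactly. Their poses are not given: they have to be found in the camera images.
- cylinder: glass measuring cylinder with a blue hexagonal foot, 196 mm tall; tube 30 mm across from 16 mm up to the rim, foot 50 x 57 mm and 7 mm high; 85 g. Origin: centre of the underside of its foot; z up its axis. Stands upright at the start, any yaw.
- bottle: amber reagent bottle with a screw cap, 130 mm tall, round body 62 mm across up to about 80 mm, narrowing above to the cap; 330 g. Origin: centre of the underside of its foot; z up its axis. Stands upright at the start, any yaw.
- dropper: small dropper bottle with a black bulb, 97 mm tall; body 36 mm across up to about 50 mm, narrowing to the bulb, 13 mm across; 62 g. Origin: centre of the underside of its foot; z up its axis. Stands upright at the start, any yaw.
- beaker: open glass beaker with pale green filling (solid, does not spill), 68 mm tall, 50 to 54 mm across the wall, rim 53 x 58 mm with its spout; light, 17 g. Origin: centre of the underside of its foot; z up its axis. Stands upright at the start, any yaw.
- rail: fixed wooden board lying on the bench, 100 mm (x) by 424 mm (y), 12 mm thick, with four inlaid dark rings 76 mm across on its top. Origin: centre of its underside; x across the board, y along it, z up. Ring centres at y = -150, -50, +50 and +150 mm, x = 0, z = 12 mm in this frame.
- high_end: fixed upright aluminium plate across one end of the rail, 100 mm wide, 5 mm thick, 70 mm high above the bench; it may be at either end (y = +214.5 or -214.5 mm of the rail). Origin: middle of its lower edge.
- low_end: fixed upright aluminium plate across the other end of the rail, 100 mm wide, 5 mm thick, 20 mm high above the bench. Origin: middle of its lower edge.
- timer: white countdown timer lying flat on the bench, 70 x 62 x 15 mm, loose; not to be disturbed. Origin: centre of its underside.
- mortar: white porcelain mortar (bowl), 89 x 94 x 58 mm, loose; not to be disturbed. Origin: centre of its underside.
There are look-alikes about, which are no part of the job. What is shaped like the dropper but orange or purple is not meant. Leave any orange look-alike of the beaker alone.

How it is judged (in metres and radians):
At the end, for the whole second after the job is handed in: Each of the four stands upright (within 0.1 rad) on the rail, released and at rest, its foot's centre within 12 mm along and 12 mm across the rail of its ring's centre, in the order cylinder, reagent bottle, dropper bottle, beaker from the high end plate to the low one (((y of high_end in the frame of rail above 0 m and y of cylinder in the frame of rail between 0.138 and 0.162 m and y of bottle in the frame of rail between 0.038 and 0.062 m and y of dropper in the frame of rail between -0.062 and -0.038 m and y of beaker in the frame of rail between -0.162 and -0.138 m) or (y of high_end in the frame of rail below 0 m and y of cylinder in the frame of rail between -0.162 and -0.138 m and y of bottle in the frame of rail between -0.062 and -0.038 m and y of dropper in the frame of rail between 0.038 and 0.062 m and y of beaker in the frame of rail between 0.138 and 0.162 m)) and x of cylinder in the frame of rail between -0.012 and 0.012 m and z of cylinder in the frame of rail between 0.007 and 0.017 m and angle between each of cylinder, bottle, dropper, beaker's own z axis and vertical below 0.1 rad and linear speed of each of cylinder, bottle, dropper, beaker below 0.02 m/s and x of bottle in the frame of rail between -0.012 and 0.012 m and z of bottle in the frame of rail between 0.007 and 0.017 m and x of dropper in the frame of rail between -0.012 and 0.012 m and z of dropper in the frame of rail between 0.007 and 0.017 m and x of beaker in the frame of rail between -0.012 and 0.012 m and z of beaker in the frame of rail between 0.007 and 0.017 m); the robot touches nothing.
It fails at once if one of the four tips over (more than 0.6 rad) (angle between any of cylinder, bottle, dropper, beaker's own z axis and vertical above 0.6 rad).
It fails at once if the timer or the mortar is moved by more than 20 mm (distance of any of timer, mortar from where it was at the start of the episode above 0.02 m).
It also fails if it takes over 106 s, if anything falls off the work surface, if the arm or the gripper's body presses on something with over 40 N, if the wrist force passes 120 N, or if a joint passes its speed limit or range.

### The arm

A 7-joint arm with a two-finger parallel gripper is mounted at the origin on a cart in front of the work surface, level with it; the furniture and walls round the work are solid. World frame = base frame: x ahead of the robot, y to its left, z up, the work surface at z = 0. Lengths are in m, angles in degrees, forces in N, time in s.
With the tool pointing down it reaches from about 0.4 to 0.85 m from the base axis. Payload 4.5 kg.
Tool frame: the origin (TCP) lies at the very end of the fingers, on their centre line; the grasp point (between the pads) lies 19 mm behind it; z points along the fingers, y is the line along which they close (so a half turn about z gives the same grasp; the last joint's range is limited). The gripper opens to 88 mm and grips with 3 to 60 N. Pads are 18 mm wide; open, the fingers measure 123 mm over their backs; the gripper's body (75 mm by 187 mm) begins 45 mm behind the grasp point.
Start: joints at [-71.746, 39.483, -11.15, 89.685, 9.013, 51.709, -12.324], TCP at [0.176, 0.6, 0.239] pointing down, gripper open.
Joint ranges: [-172.22, 172.22], [-26.19, 119.32], [-84.43, 86.54], [7.71, 146.69], [-57.33, 237.33], [2.42, 119.75], [-152.13, 152.13]. Speed limits (degrees/s): [147.25, 147.25, 180, 180, 180, 180, 180].

### API

Orientations are given as [roll, pitch, yaw] about the fixed x, y, z axes, in that order (R = Rz(yaw) Ry(pitch) Rx(roll)).
In Python, from station import telemetry, imaging, ctrl gives the robot as it stands.
- The arm moves only by the tool servo_tool, never from a script. Its argument "series" is a list of rows, each a list of 7 numbers: the gripper command: -1 is shut, 1 is fully open, values between are in proportion, then the shift along the tool's x, y, z each as a share of 750 mm, from -1 to 1, then the turn, a rotation vector about the tool's x, y, z each as a share of 1.5 rad, from -1 to 1. In form: [[claw, tx, ty, tz, wx, wy, wz], ...]. A call has exactly 5 rows; each row shifts and turns the commanded pose from where the row before left it, along the tool's axes as they then stand; what a row does not reach is not made up. A row lasts 1/8 s, in which the tool goes at most 62.5 mm and 10.7 degrees, less where a joint would pass 70% of its speed; a pose out of reach is approached as far as the arm can. A call with a number of a shift or a turn outside -1 to 1 is refused whole. A call with a gripper value outside its range is refused whole. The fingers move at their own pace and stop on an object; the grip force is fixed at half the most. Time passes only in rows, so rows that do not move let the fingers close, or fill a call up. It gives the time, the measured TCP pose, the force, the opening and the grip force at its end, in the units of the state.
- telemetry.get_state(): the state, without advancing time (a new reading comes with each control period).
- imaging.get_image(name): name is "scene" or "top" or "wrist"; returns a dict with "pixels" (480x640x3 uint8, blue, green, red), "mtx" (3x3 intrinsics, pixels), "dist_coeffs" ([k1, k2, p1, p2, k3] as OpenCV has them; the pictures are not rectified), "cam_to_world" (4x4, takes a point from camera to world coordinates). Camera axes: x right, y down, z forward; pixel columns grow to the right and rows downward; lengths in m; the calibration is good to about 2 mm. A picture is of the moment at which its call begins. There is no depth.
- ctrl.hand_in(): hands the job in; it is judged then, once.
The state is a dict: "t": time; "joints": joint angles; "joint_vel": joint speeds; "effort": joint torques, N m; "ee_pos": TCP position; "tool_rot": TCP orientation; "force": force on the tool from outside, world axes, zero at the start; "wrist_torque": the same for the moment, N m; "opening": finger opening in m; "finger_force": force on a finger pad.
Only numpy, scipy, OpenCV 4.12 (cv2) and the standard library are available. Lean on these libraries where they do the work, as an engineer would, in place of code of your own. Each camera call takes 0.05 s, during which the arm holds its last target. There are 200 camera calls.

## Working session

There is one attempt and no reset: what is moved stays moved. The work goes in short steps, Python scripts to look and compute and a tool call to move; the robot and the scene stay as the last step left them, time stands still between calls to the robot, and variables do not carry over. Pictures are saved under pics/ and viewed, at most 14 in all, crops included, and the job is handed in when it is done.

Besides the shell and the picture viewer there is one more tool, called as name([rows], argument=value, ...), one row to a line, values as JSON. servo_tool: Moves the arm, as the interface text tells. Its arguments: {"type":"object","properties":{"series":{"type":"array","items":{"type":"array","items":{"type":"number"}}}},"required":["series"]}

```bash
mkdir -p pics; ls; python3 - <<'E'
from station import telemetry, imaging
import cv2, pickle, numpy as np
d={}
for n in("scene","top","wrist"):
    d[n]=imaging.get_image(n); cv2.imwrite(f"pics/{n}0.png",d[n]["pixels"])
    print(n,np.round(d[n]["cam_to_world"],3).tolist(),np.round(d[n]["mtx"],1).tolist(),d[n]["dist_coeffs"])
pickle.dump(d,open("d0.pkl","wb"))
print(telemetry.get_state())
E
```

```text
pics
scene [[-0.928, -0.301, 0.218, 0.285], [-0.371, 0.723, -0.582, 0.667], [0.018, -0.622, -0.783, 1.008], [0.0, 0.0, 0.0, 1.0]] [[543.8, 0.0, 320.4], [0.0, 543.8, 239.6], [0.0, 0.0, 1.0]] [-0.0066048  0.         0.         0.         0.       ]
top [[0.011, -0.999, 0.033, 0.503], [-1.0, -0.012, -0.023, -0.023], [0.023, -0.033, -0.999, 0.999], [0.0, 0.0, 0.0, 1.0]] [[440.5, 0.0, 318.9], [0.0, 440.5, 238.1], [0.0, 0.0, 1.0]] [-0.11112354  0.          0.          0.          0.        ]
wrist [[0.28, 0.921, 0.27, 0.106], [0.96, -0.268, -0.08, 0.619], [-0.001, 0.282, -0.96, 0.385], [0.0, 0.0, 0.0, 1.0]] [[357.7, 0.0, 316.8], [0.0, 357.7, 241.0], [0.0, 0.0, 1.0]] [0.00611764 0.         0.         0.         0.        ]
{'t': 0.15, 'joints': array([-71.74611216,  39.52244879, -11.14646414,  89.73005361,
         9.01295882,  51.71009751, -12.32356119]), 'joint_vel': array([-0.04184961, -0.0898771 ,  0.04343376, -0.21138121, -0.04959569,
       -0.20251616, -0.04110225]), 'effort': array([-1.95347260e-03, -5.27860951e+01, -1.26902450e+00, -1.53587687e+01,
       -5.26035705e-02,  3.88612141e-03,  1.04414462e-04]), 'ee_pos': array([0.17549157, 0.59935775, 0.2380966 ]), 'tool_rot': array([-1.79919450e+02,  5.68467458e-03,  1.63687951e+02]), 'force': array([-0.3957    ,  0.43986992, -0.35443244]), 'wrist_torque': array([ 0.06750923,  0.00622136, -0.08079717]), 'finger_force': 0.0, 'opening': 0.0884053941938413}
```

View pics/scene0.png

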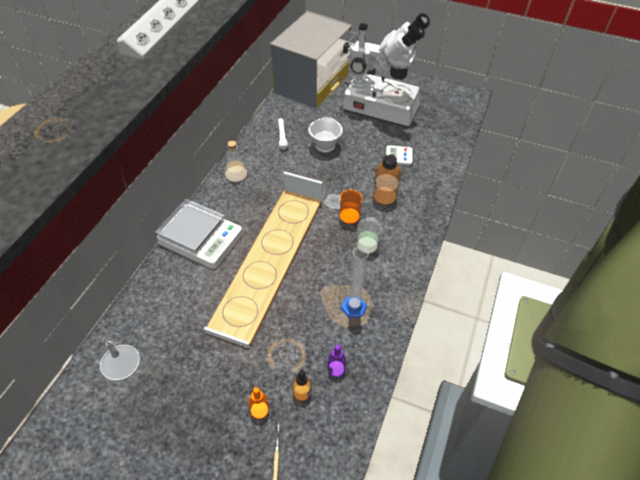

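View pics/top0.png

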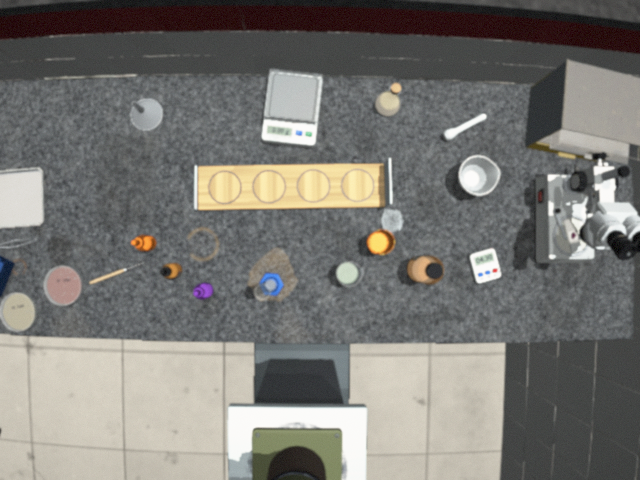

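The amber dropper with the black bulb is at scene (302,388), top (171,270). The orange one at scene (259,405) and the purple one at (337,362) are look-alikes. The green beaker is at scene (368,237), top (347,273), and the orange one at (350,207) is a look-alike. The high end plate is on the image right in the top view, at (390,182), which is -y. I'll confirm with enlarged crops.

```bash
python3 - <<'E'
import cv2,pickle
d=pickle.load(open("d0.pkl","rb"))
def crop(n,x0,x1,y0,y1,s,step,f):
    im=cv2.resize(d[n]["pixels"][y0:y1,x0:x1],None,fx=s,fy=s,interpolation=cv2.INTER_CUBIC)
    for x in range(-(-x0//step)*step,x1,step):
        cv2.line(im,(int((x-x0)*s),0),(int((x-x0)*s),6),(0,255,255),1); cv2.putText(im,str(x),(int((x-x0)*s),18),0,.35,(0,255,255),1)
    for y in range(-(-y0//step)*step,y1,step):
        cv2.line(im,(0,int((y-y0)*s)),(6,int((y-y0)*s)),(0,255,255),1); cv2.putText(im,str(y),(8,int((y-y0)*s)+4),0,.35,(0,255,255),1)
    cv2.imwrite(f,im)
crop("scene",200,440,140,415,2.18,20,"pics/sc.png")
crop("top",130,450,150,310,2.5,20,"pics/tc.png")
E
```

```text
(no output)
```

View pics/sc.png

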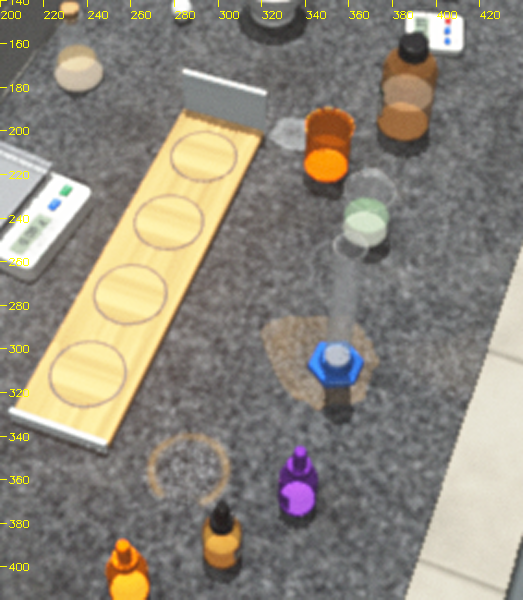

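View pics/tc.png

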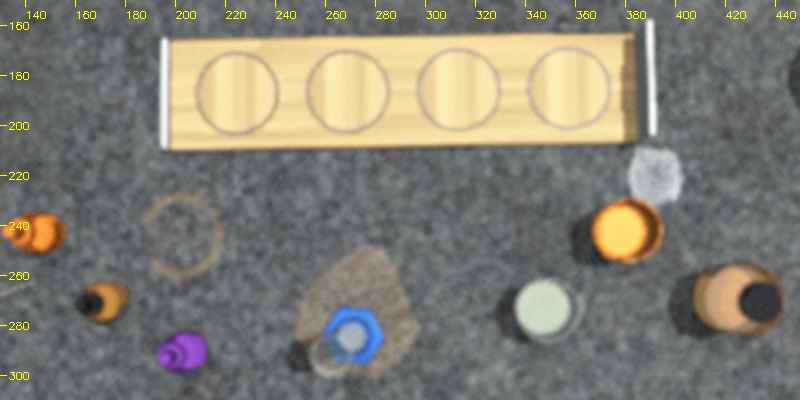

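The crops show the following:
- **Beaker:** the green one is at scene (368,240). The orange one at (350,210) is excluded.
- **Dropper:** the amber one with the black bulb is at scene (302,385), top (170,271). The orange and purple ones are excluded.
- **Cylinder:** its blue foot is at top (271,284).
- **Bottle:** its cap is at top (434,270).
- **High plate:** it is on the -y side.

Next I triangulate.

```bash
cat > h.py <<'E'
import numpy as np,cv2,pickle
def ray(im,p):
    q=cv2.undistortPoints(np.float64([[p]]),im["mtx"],im["dist_coeffs"])[0,0]
    T=im["cam_to_world"];v=T[:3,:3]@[q[0],q[1],1];return T[:3,3],v/np.linalg.norm(v)
def tri(*rs):
    A=np.zeros((3,3));b=np.zeros(3)
    for o,v in rs: P=np.eye(3)-np.outer(v,v);A+=P;b+=P@o
    x=np.linalg.solve(A,b);return x,max(np.linalg.norm((np.eye(3)-np.outer(v,v))@(x-o)) for o,v in rs)
def atz(r,z): o,v=r;return o+v*(z-o[2])/v[2]
E
python3 - <<'E'
from h import *
d=pickle.load(open("d0.pkl","rb"))
S=lambda u,v:ray(d["scene"],(200+u/2.18,140+v/2.18)); T=lambda u,v:ray(d["top"],(130+u/2.5,150+v/2.5))
for n,s,t,z in [("ring-",(204,156),(569,89),.012),("ring",(169,222),(459,89),.012),("ring",(130,294),(348,92),.012),("ring+",(88,373),(237,93),.012),
 ("cap",(413,41),(761,301),.13),("cylrim",(351,247),(330,357),.196),("foot",(336,364),(353,336),.007),("bulb",(223,507),(90,304),.094),("beakrim",(369,189),(553,308),.068),("fill",(365,228),(543,307),.03)]:
    x,e=tri(S(*s),T(*t)); print(n,x.round(4),"err",e.round(4),"top@z",atz(T(*t),z)[:2].round(4),"scene@z",atz(S(*s),z)[:2].round(4))
for c in [(168,38),(168,149),(636,33),(636,144)]: print(atz(T(*c),.012).round(4))
E
```

```text
ring- [ 0.6564 -0.1327  0.0086] err 0.0001 top@z [ 0.6557 -0.1323] scene@z [ 0.6553 -0.1299]
ring [ 0.6546 -0.0331  0.0069] err 0.0004 top@z [ 0.6542 -0.0329] scene@z [ 0.6523 -0.0296]
ring [0.6513 0.0676 0.0073] err 0.0004 top@z [0.6502 0.067 ] scene@z [0.65   0.0705]
ring+ [0.6487 0.168  0.0081] err 0.0002 top@z [0.6483 0.1673] scene@z [0.6471 0.1699]
cap [ 0.4702 -0.2755  0.1279] err 0.0001 top@z [ 0.4702 -0.2749] scene@z [ 0.4699 -0.2732]
cylrim [0.4293 0.061  0.1922] err 0.0004 top@z [0.4292 0.0605] scene@z [0.429 0.064]
foot [ 0.4301  0.0605 -0.0017] err 0.0001 top@z [0.4309 0.0598] scene@z [0.4288 0.0656]
bulb [0.4597 0.2759 0.0777] err 0.0 top@z [0.4604 0.2706] scene@z [0.4566 0.2827]
beakrim [ 0.4603 -0.1146  0.0614] err 0.0001 top@z [ 0.4606 -0.114 ] scene@z [ 0.459  -0.1092]
fill [ 0.4582 -0.1115  0.    ] err 0.0001 top@z [ 0.4597 -0.1088] scene@z [ 0.4529 -0.0884]
[0.698  0.2315 0.012 ]
[0.597  0.2288 0.012 ]
[ 0.7082 -0.1933  0.012 ]
[ 0.6067 -0.1935  0.012 ]
```

servo_tool([
  [1,0,0,0,0,0,0.12],
  [1,0,0,0,0,0,0.12],
  [1,0,0,0,0,0,0.12],
  [1,0,0,0,0,0,0.12],
  [1,0,0,0,0,0,0.12],
])

```text
t: 0.78
ee_pos: [0.1754, 0.5996, 0.2384]
tool_rot: [-180.0, 0.0, 111.8]
force: [-0.3, 1.1, -0.4]
opening: 0.0878
finger_force: 0.0
```

servo_tool([
  [1,0,0,0,0,0,0.12],
  [1,0,0,0,0,0,0.12],
  [1,0,0,0,0,0,0.018],
  [1,-0.05,0.05,0,0,0,0],
  [1,-0.06,0.055,0,0,0,0],
])

```text
t: 1.4
ee_pos: [0.2543, 0.5172, 0.2384]
tool_rot: [180.0, -0.0, 90.3]
force: [1.2, 0.0, 0.5]
opening: 0.0883
finger_force: 0.0
```

servo_tool([
  [1,-0.06,0.055,0,0,0,0],
  [1,-0.06,0.055,0,0,0,0],
  [1,-0.06,0.055,0,0,0,0],
  [1,-0.06,0.055,0,0,0,0],
  [1,-0.05,0.04,0,0,0,0],
])

```text
t: 2.02
ee_pos: [0.4509, 0.2972, 0.2388]
tool_rot: [180.0, 0.0, 90.0]
force: [-0.4, 0.3, 0.2]
opening: 0.0881
finger_force: 0.0
```

```bash
cat >> h.py <<'E'
from station import telemetry, imaging
def shot(n,tag):
    d=imaging.get_image(n);cv2.imwrite(f"pics/{tag}.png",d["pixels"]);pickle.dump(d,open(f"{tag}.pkl","wb"))
    s=telemetry.get_state();print(s["t"],s["ee_pos"].round(4),s["tool_rot"].round(1));return d
E
python3 -c "
from h import *;shot('wrist','w1')"
```

```text
2.075 [0.4556 0.2901 0.2391] [179.7   0.3  89.4]
```

View pics/w1.png

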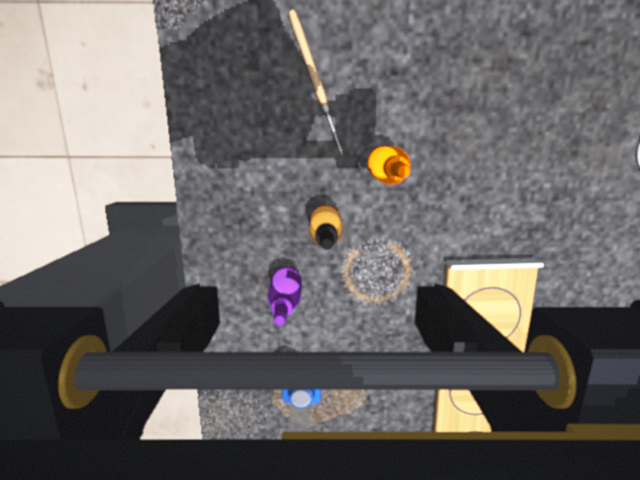

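The wrist view shows the amber dropper's bulb at (326,237) and its body at (325,222). The purple one is at (285,290) and the orange one at (388,165).

```bash
python3 - <<'E'
from h import *
d=pickle.load(open("d0.pkl","rb"));w=pickle.load(open("w1.pkl","rb"))
W=ray(w,(327,238));T=ray(d["top"],(130+91/2.5,150+303/2.5));S=ray(d["scene"],(200+222/2.18,140+510/2.18))
print(tri(W,T),tri(W,S),tri(W,T,S));
for z in(.085,.097): print(atz(W,z),atz(T,z))
print(atz(ray(w,(325,215)),0.02), atz(ray(d["top"],(130+104/2.5,150+301/2.5)),.03),atz(ray(d["scene"],(200+222/2.18,140+550/2.18)),.03))
h=cv2.resize(w["pixels"][190:260,285:365],None,fx=7,fy=7,interpolation=cv2.INTER_CUBIC);cv2.imwrite("pics/w1c.png",h)
E
```

```text
(array([0.46027617, 0.27847301, 0.06717563]), np.float64(0.00024254261121025864)) (array([0.45918325, 0.28191806, 0.08295109]), np.float64(0.001328793074326553)) (array([0.46037078, 0.27760054, 0.07104645]), np.float64(0.001926543870243594))
[0.45995919 0.28356262 0.085     ] [0.46086656 0.27266776 0.085     ]
[0.45958386 0.28696814 0.097     ] [0.46142603 0.26877996 0.097     ]
[0.45968893 0.29004696 0.02      ] [0.46025226 0.27880666 0.03      ] [0.45390754 0.29261913 0.03      ]
```

View pics/w1c.png

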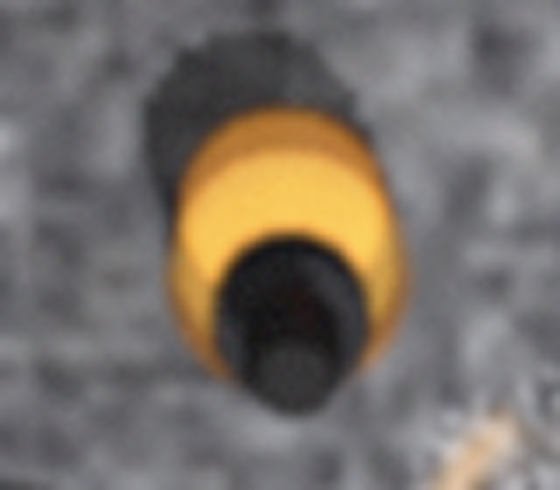

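```bash
python3 - <<'E'
from h import *
d=pickle.load(open("d0.pkl","rb"));w=pickle.load(open("w1.pkl","rb"))
print(atz(ray(w,(326.9,244)),.095),atz(ray(w,(326.4,233)),.068),atz(ray(w,(326.3,229)),.05),atz(ray(w,(325.7,205)),0.0))
print(atz(ray(d["top"],(130+84/2.5,150+304/2.5)),.095),atz(ray(d["top"],(130+91/2.5,150+304/2.5)),.068))
print(tri(ray(w,(326.9,244)),ray(d["scene"],(200+223/2.18,140+503/2.18))))
E
```

```text
[0.45960767 0.28110749 0.095     ] [0.45989771 0.28351546 0.068     ] [0.4602972  0.28268693 0.05      ] [0.46087251 0.2968667  0.        ]
[0.46041455 0.27530711 0.095     ] [0.45922554 0.27816192 0.068     ]
(array([0.45912787, 0.27899896, 0.09087962]), np.float64(0.001030994854835734))
```

servo_tool([
  [1,0,0,0.03,0,0,0],
  [1,0,0,0.03,0,0,0],
  [1,0,0,0.03,0,0,0],
  [1,0,0,0.02,0,0,0],
  [1,0,0,0,0,0,0],
])

```text
t: 2.7
ee_pos: [0.4484, 0.2994, 0.1554]
tool_rot: [-179.9, 0.1, 90.0]
force: [0.1, -0.1, -0.4]
opening: 0.0879
finger_force: 0.0
```

servo_tool([
  [1,-0.026,0.015,0,0,0,0],
  [1,0,0,0.03,0,0,0],
  [1,0,0,0.04,0,0,0],
  [1,0,0,0.04,0,0,0],
  [1,0,0,0.022,0,0,0],
])

```text
t: 3.32
ee_pos: [0.4604, 0.2803, 0.0567]
tool_rot: [-180.0, -0.0, 90.0]
force: [0.3, 0.7, 0.2]
opening: 0.0879
finger_force: 0.0
```

servo_tool([
  [0,0,0,0,0,0,0],
  [-1,0,0,0,0,0,0],
  [-1,0,0,0,0,0,0],
  [-1,0,0,0,0,0,0],
  [-1,0,0,0,0,0,0],
])

```text
t: 3.95
ee_pos: [0.4604, 0.2802, 0.0576]
tool_rot: [180.0, -0.0, 89.9]
force: [-0.7, -0.8, 0.4]
opening: 0.0403
finger_force: 0.0
```

servo_tool([
  [-1,0,0,0,0,0,0],
  [-1,0,0,0,0,0,0],
  [-1,0,0,0,0,0,0],
  [-1,0,0,0,0,0,0],
  [-1,0,0,0,0,0,0],
])

```text
t: 4.58
ee_pos: [0.4602, 0.28, 0.0572]
tool_rot: [-180.0, 0.0, 89.9]
force: [0.5, -0.2, -0.3]
opening: 0.0201
finger_force: 27.3
```

servo_tool([
  [-1,0,0,-0.01,0,0,0],
  [-1,0,0,-0.02,0,0,0],
  [-1,0,0,-0.03,0,0,0],
  [-1,0,0,-0.03,0,0,0],
  [-1,-0.01,0.01,-0.01,0,0,0],
])

```text
t: 5.2
ee_pos: [0.4683, 0.2735, 0.1342]
tool_rot: [179.9, -0.1, 90.0]
force: [0.0, -0.0, -0.7]
opening: 0.0202
finger_force: 27.3
```

servo_tool([
  [-1,-0.02,0.02,0,0,0,0],
  [-1,-0.035,0.03,0,0,0,0],
  [-1,-0.045,0.04,0,0,0,0],
  [-1,-0.05,0.045,0,0,0,0],
  [-1,-0.05,0.045,0,0,0,0],
])

```text
t: 5.82
ee_pos: [0.6037, 0.1202, 0.1322]
tool_rot: [-180.0, 0.0, 89.9]
force: [-0.0, 0.2, -1.0]
opening: 0.0201
finger_force: 27.3
```

servo_tool([
  [-1,-0.035,0.035,0,0,0,0],
  [-1,-0.025,0.02,0,0,0,0],
  [-1,-0.014,0.009,0,0,0,0],
  [-1,0,0,0,0,0,0],
  [-1,0,0,0,0,0,0],
])

```text
t: 6.45
ee_pos: [0.6497, 0.0684, 0.1321]
tool_rot: [-179.9, -0.1, 90.0]
force: [-0.4, -0.4, 0.0]
opening: 0.0199
finger_force: 27.3
```

servo_tool([
  [-1,0,0,0.02,0,0,0],
  [-1,0,0,0.03,0,0,0],
  [-1,0,0,0.02,0,0,0],
  [-1,0,0,0.009,0,0,0],
  [-1,0,0,0,0,0,0],
])

```text
t: 7.08
ee_pos: [0.6503, 0.067, 0.0725]
tool_rot: [-180.0, 0.0, 90.0]
force: [0.4, -0.9, 0.0]
opening: 0.0199
finger_force: 27.3
```

```bash
python3 - <<'E'
from h import *
a=shot('scene','s2');b=shot('top','t2')
A=cv2.resize(a["pixels"][140:340,190:340],None,fx=2.6,fy=2.6,interpolation=cv2.INTER_CUBIC)
B=cv2.resize(b["pixels"][140:240,180:400],None,fx=1.8,fy=1.8,interpolation=cv2.INTER_CUBIC)
M=np.zeros((520,390+396,3),np.uint8);M[:520,:390]=A;M[:180,390:]=B;cv2.imwrite("pics/m2.png",M)
E
```

```text
7.125 [0.6508 0.067  0.0731] [180.   -0.   89.9]
7.175 [0.6511 0.067  0.0735] [179.9  -0.   89.9]
```

View pics/m2.png

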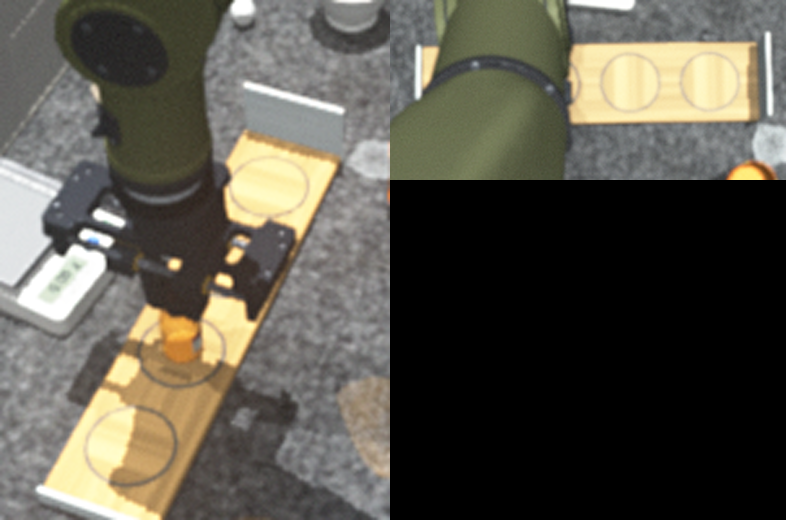

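The dropper hangs upright at crop (182,345), inside the third ring's outline, about 4 mm above the board. I'll lower it and release.

servo_tool([
  [-1,0,0,0.004,0,0,0],
  [-1,0,0,0,0,0,0],
  [-1,0,0,0,0,0,0],
  [-1,0,0,0,0,0,0],
  [-1,0,0,0,0,0,0],
])

```text
t: 7.8
ee_pos: [0.6506, 0.0669, 0.07]
tool_rot: [180.0, -0.0, 89.9]
force: [0.2, -0.4, -1.0]
opening: 0.0198
finger_force: 27.3
```

servo_tool([
  [-1,0,0,0.0015,0,0,0],
  [-1,0,0,0,0,0,0],
  [-0.5,0,0,0,0,0,0],
  [0,0,0,0,0,0,0],
  [1,0,0,0,0,0,0],
])

```text
t: 8.43
ee_pos: [0.6505, 0.0669, 0.0686]
tool_rot: [-180.0, -0.0, 89.9]
force: [0.1, 0.3, 0.1]
opening: 0.0401
finger_force: 0.0
```

servo_tool([
  [1,0,0,0,0,0,0],
  [1,0,0,0,0,0,0],
  [1,0,0,-0.02,0,0,0],
  [1,0,0,-0.04,0,0,0],
  [1,0,0,-0.06,0,0,0],
])

```text
t: 9.05
ee_pos: [0.6498, 0.0668, 0.1597]
tool_rot: [-179.9, 0.0, 89.9]
force: [1.0, -0.3, 0.5]
opening: 0.0879
finger_force: 0.0
```

servo_tool([
  [1,0,0,-0.06,0,0,0],
  [1,0,0,-0.06,0,0,0],
  [1,0,0,-0.04,0,0,0],
  [1,0,0,0,0,0,0],
  [1,0,0,0,0,0,0],
])

```text
t: 9.68
ee_pos: [0.6499, 0.0668, 0.2784]
tool_rot: [-179.9, 0.0, 89.9]
force: [-1.0, 0.1, 0.0]
opening: 0.0879
finger_force: 0.0
```

servo_tool([
  [1,0,-0.04,0,0,0,0],
  [1,0,-0.07,0,0,0,0],
  [1,0,-0.08,0,0,0,0],
  [1,-0.008,-0.07,0,0,0,0],
  [1,0,-0.034,0,0,0,0],
])

```text
t: 10.3
ee_pos: [0.4258, 0.0603, 0.2778]
tool_rot: [-179.7, 0.1, 89.9]
force: [0.7, 0.3, 0.0]
opening: 0.088
finger_force: 0.0
```

servo_tool([
  [1,0,0,0,0,0,0],
  [1,0,0,0,0,0,0],
  [1,0,0,0.02,0,0,0],
  [1,0,0,0.04,0,0,0],
  [1,0,0,0,0,0,0],
])

```text
t: 10.92
ee_pos: [0.43, 0.0609, 0.2322]
tool_rot: [-179.8, 0.1, 89.9]
force: [-0.8, -0.1, 0.4]
opening: 0.0883
finger_force: 0.0
```

```bash
python3 -c "
from h import *;shot('wrist','w3')"
```

```text
10.975 [0.4306 0.0611 0.2332] [-179.9    0.    89.9]
```

View pics/w3.png

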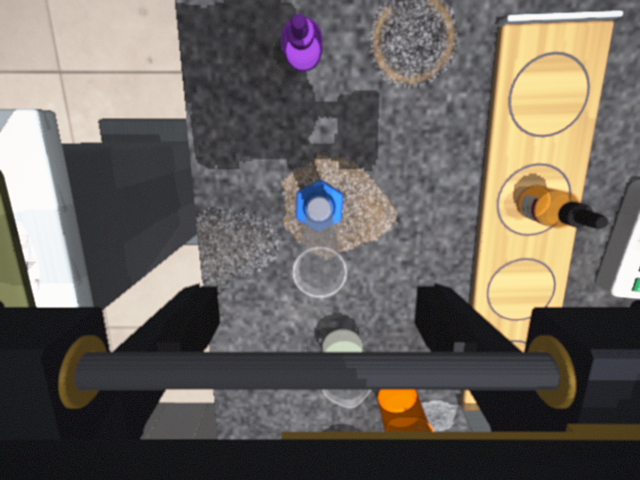

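The wrist view shows the cylinder rim at (320,271) and its foot at (320,206). The dropper stands upright in the third ring, its base near (533,200).

```bash
python3 - <<'E'
from h import *
w=pickle.load(open("w3.pkl","rb"));d=pickle.load(open("d0.pkl","rb"))
print(tri(ray(w,(320,271)),ray(d["top"],(130+330/2.5,150+357/2.5))))
print(atz(ray(w,(320,271)),.196),atz(ray(w,(319.5,206)),.008))
print("beaker fill",atz(ray(w,(343,345)),.03))
for c in [(549,94),(536,199),(521,290)]: print(atz(ray(w,c),.012))
print(atz(ray(w,(598,220)),.107))
E
```

```text
(array([0.43032603, 0.06090061, 0.19421647]), np.float64(0.0012636667049307664))
[0.43155011 0.06187343 0.196     ] [0.43205787 0.06207803 0.008     ]
beaker fill [ 0.45832194 -0.09016346  0.03      ]
[0.64970147 0.17046376 0.012     ]
[0.65484295 0.07008438 0.012     ]
[ 0.65573382 -0.03162433  0.012     ]
[0.64722779 0.0698707  0.107     ]
```

servo_tool([
  [1,0,0,0.03,0,0,0],
  [1,0,0,0.04,0,0,0],
  [1,0,0,0.03,0,0,0],
  [1,0,0,0.015,0,0,0],
  [0.3,0,0,0,0,0,0],
])

```text
t: 11.6
ee_pos: [0.4306, 0.0612, 0.1477]
tool_rot: [180.0, -0.0, 89.9]
force: [0.1, 0.3, 0.3]
opening: 0.0806
finger_force: 0.0
```

servo_tool([
  [0,0,0,0,0,0,0],
  [-1,0,0,0,0,0,0],
  [-1,0,0,0,0,0,0],
  [-1,0,0,0,0,0,0],
  [-1,0,0,0,0,0,0],
])

```text
t: 12.22
ee_pos: [0.4301, 0.0611, 0.1477]
tool_rot: [180.0, -0.0, 89.9]
force: [0.5, -0.8, -0.5]
opening: 0.03
finger_force: 0.1
```

servo_tool([
  [-1,0,0,0,0,0,0],
  [-1,0,0,0,0,0,0],
  [-1,0,0,0,0,0,0],
  [-1,0,0,0,0,0,0],
  [-1,0,0,0,0,0,0],
])

```text
t: 12.85
ee_pos: [0.43, 0.0611, 0.1476]
tool_rot: [-180.0, -0.0, 89.9]
force: [0.3, 0.4, 0.2]
opening: 0.029
finger_force: 30.0
```

servo_tool([
  [-1,0,0,-0.01,0,0,0],
  [-1,0,0,-0.02,0,0,0],
  [-1,0,0,-0.03,0,0,0],
  [-1,0,0,-0.02,0,0,0],
  [-1,0,0.01,0,0,0,0],
])

```text
t: 13.48
ee_pos: [0.438, 0.0612, 0.2087]
tool_rot: [179.9, -0.0, 90.0]
force: [0.6, -0.2, -1.6]
opening: 0.029
finger_force: 30.0
```

servo_tool([
  [-1,-0.01,0.02,0,0,0,0],
  [-1,-0.02,0.03,0,0,0,0],
  [-1,-0.03,0.04,0,0,0,0],
  [-1,-0.035,0.04,0,0,0,0],
  [-1,-0.04,0.04,0,0,0,0],
])

```text
t: 14.1
ee_pos: [0.5659, -0.0408, 0.2067]
tool_rot: [-179.9, -0.0, 90.0]
force: [0.2, 1.0, -1.4]
opening: 0.0284
finger_force: 30.0
```

servo_tool([
  [-1,-0.04,0.04,0,0,0,0],
  [-1,-0.035,0.035,0,0,0,0],
  [-1,-0.025,0.025,0,0,0,0],
  [-1,-0.015,0.015,0,0,0,0],
  [-1,-0.006,0.006,0,0,0,0],
])

```text
t: 14.72
ee_pos: [0.6558, -0.1321, 0.2063]
tool_rot: [-179.9, 0.0, 89.9]
force: [-0.6, 0.7, -0.4]
opening: 0.0286
finger_force: 30.0
```

servo_tool([
  [-1,0,0,0,0,0,0],
  [-1,0,0,0,0,0,0],
  [-1,0,0,0.01,0,0,0],
  [-1,0,0,0.015,0,0,0],
  [-1,0,0,0.01,0,0,0],
])

```text
t: 15.35
ee_pos: [0.655, -0.1308, 0.1801]
tool_rot: [-179.9, -0.0, 90.0]
force: [-0.3, -0.3, -1.2]
opening: 0.029
finger_force: 30.0
```

servo_tool([
  [-1,0,0,0.01,0,0,0],
  [-1,0,0,0.01,0,0,0],
  [-1,0,0,0,0,0,0],
  [-1,0,0,0,0,0,0],
  [-1,0,0,0,0,0,0],
])

```text
t: 15.98
ee_pos: [0.6559, -0.1312, 0.1667]
tool_rot: [180.0, 0.0, 89.9]
force: [0.6, -0.7, -1.5]
opening: 0.0292
finger_force: 30.0
```

servo_tool([
  [-1,0,0,0.005,0,0,0],
  [-1,0,0,0.004,0,0,0],
  [-1,0,0,0.001,0,0,0],
  [-1,0,0,0,0,0,0],
  [-1,0,0,0,0,0,0],
])

```text
t: 16.6
ee_pos: [0.6559, -0.1311, 0.1596]
tool_rot: [180.0, 0.0, 89.9]
force: [-1.4, 1.1, 4.6]
opening: 0.0292
finger_force: 30.0
```

```bash
python3 - <<'E'
from h import *
a=shot('scene','s4');b=shot('top','t4')
A=cv2.resize(a["pixels"][140:340,190:340],None,fx=2.6,fy=2.6,interpolation=cv2.INTER_CUBIC)
B=cv2.resize(b["pixels"][140:240,180:400],None,fx=1.8,fy=1.8,interpolation=cv2.INTER_CUBIC)
M=np.zeros((520,390+396,3),np.uint8);M[:520,:390]=A;M[:180,390:]=B;cv2.imwrite("pics/m4.png",M)
E
```

```text
16.65 [ 0.6559 -0.1311  0.1596] [180.    0.   89.9]
16.7 [ 0.6559 -0.1312  0.1596] [180.    0.   89.9]
```

View pics/m4.png

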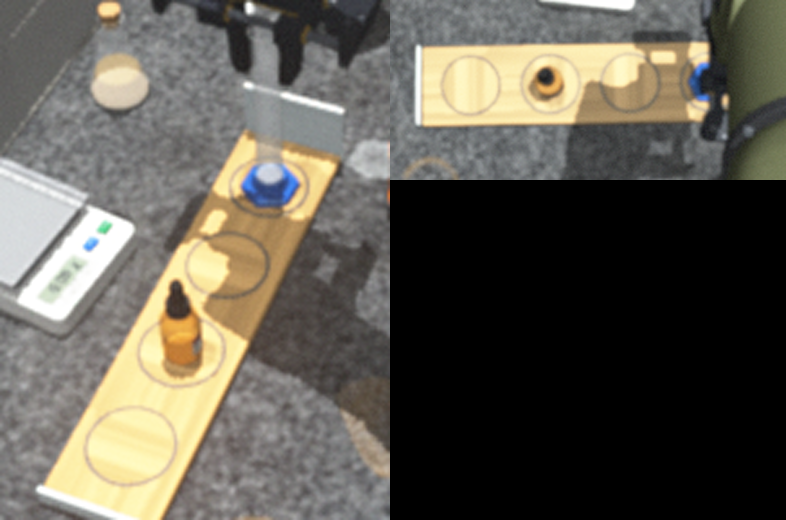

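The cylinder stands centred in the high-end ring at crop (270,184) and touches the board. The dropper is centred in its ring at (181,350). I'll release the cylinder and go to the bottle.

servo_tool([
  [-0.3,0,0,0,0,0,0],
  [0,0,0,0,0,0,0],
  [0.5,0,0,0,0,0,0],
  [1,0,0,0,0,0,0],
  [1,0,0,-0.01,0,0,0],
])

```text
t: 17.32
ee_pos: [0.6551, -0.131, 0.166]
tool_rot: [-179.9, -0.0, 89.9]
force: [-0.4, 0.4, -1.1]
opening: 0.0689
finger_force: 0.0
```

servo_tool([
  [1,0,0,-0.02,0,0,0],
  [1,0,0,-0.04,0,0,0],
  [1,0,0,-0.04,0,0,0],
  [1,0,0,-0.02,0,0,0],
  [1,0,-0.02,0,0,0,0],
])

```text
t: 17.95
ee_pos: [0.642, -0.131, 0.2581]
tool_rot: [179.8, 0.0, 90.0]
force: [-0.3, 0.3, -1.4]
opening: 0.0879
finger_force: 0.0
```

servo_tool([
  [1,-0.03,-0.04,0,0,0,0],
  [1,-0.04,-0.05,0,0,0,0],
  [1,-0.05,-0.06,0,0,0,0],
  [1,-0.04,-0.05,0,0,0,0],
  [1,-0.02,-0.02,0,0,0,0],
])

```text
t: 18.58
ee_pos: [0.4724, -0.2683, 0.2566]
tool_rot: [-179.9, 0.0, 89.7]
force: [0.5, 0.6, 0.5]
opening: 0.0882
finger_force: 0.0
```

servo_tool([
  [1,-0.01,-0.005,0,0,0,0],
  [1,0,0,0,0,0,0],
  [1,0,0,0,0,0,0],
  [1,0,0,0,0,0,0],
  [1,0,0,0,0,0,0],
])

```text
t: 19.2
ee_pos: [0.4722, -0.2729, 0.2562]
tool_rot: [180.0, -0.0, 90.0]
force: [-0.2, -0.4, 0.1]
opening: 0.0883
finger_force: 0.0
```

```bash
python3 -c "
from h import *;shot('wrist','w5')"
```

```text
19.25 [ 0.472  -0.273   0.2562] [-180.   -0.   90.]
```

View pics/w5.png

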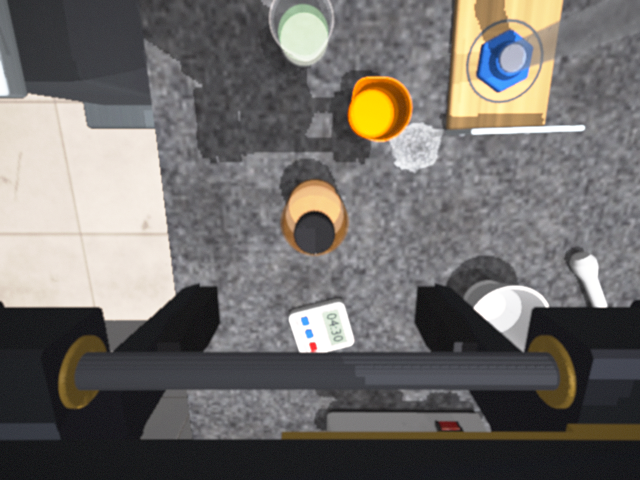

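The wrist view shows the bottle cap at (315,233), with the timer at (321,327), clear of the fingers. The cylinder stands in its ring, its foot at (505,60).

```bash
python3 - <<'E'
from h import *
w=pickle.load(open("w5.pkl","rb"));d=pickle.load(open("d0.pkl","rb"))
print(tri(ray(w,(315,234)),ray(d["top"],(130+761/2.5,150+301/2.5))), atz(ray(w,(315,234)),.13))
print("beaker",atz(ray(w,(302.5,26)),.068),atz(ray(w,(303,34)),.03),"cyl",atz(ray(w,(505,61)),.018),atz(ray(w,(491,60)),.012))
E
```

```text
(array([ 0.47062999, -0.27298163,  0.13761972]), np.float64(0.00030428699020932433)) [ 0.47073722 -0.27532823  0.13      ]
beaker [ 0.46020853 -0.11364827  0.068     ] [ 0.45927625 -0.11026305  0.03      ] cyl [ 0.65564528 -0.13081688  0.018     ] [ 0.64454852 -0.12879772  0.012     ]
```

servo_tool([
  [1,-0.003,-0.002,0.03,0,0,0],
  [1,0,0,0.05,0,0,0],
  [1,0,0,0.06,0,0,0],
  [1,0,0,0.05,0,0,0],
  [1,0,0,0.026,0,0,0],
])

```text
t: 19.88
ee_pos: [0.4695, -0.275, 0.0923]
tool_rot: [-179.9, -0.1, 90.0]
force: [0.2, 0.2, 0.4]
opening: 0.0883
finger_force: 0.0
```

servo_tool([
  [0,0,0,0,0,0,0],
  [-1,0,0,0,0,0,0],
  [-1,0,0,0,0,0,0],
  [-1,0,0,0,0,0,0],
  [-1,0,0,0,0,0,0],
])

```text
t: 20.5
ee_pos: [0.4702, -0.276, 0.0951]
tool_rot: [180.0, 0.0, 89.9]
force: [-1.6, 0.8, 5.4]
opening: 0.0526
finger_force: 29.3
```

servo_tool([
  [-1,0,0,0,0,0,0],
  [-1,0,0,0,0,0,0],
  [-1,0,0,0,0,0,0],
  [-1,0,0,0,0,0,0],
  [-1,0,0,-0.01,0,0,0],
])

```text
t: 21.12
ee_pos: [0.4698, -0.2753, 0.1016]
tool_rot: [-179.9, -0.0, 90.0]
force: [-0.3, -0.4, -3.8]
opening: 0.0523
finger_force: 27.8
```

servo_tool([
  [-1,0,0,0.009,0,0,0],
  [-1,0,0,0,0,0,0],
  [-1,0,0,0,0,0,0],
  [-0.2,0,0,0,0,0,0],
  [0.8,0,0,0,0,0,0],
])

```text
t: 21.75
ee_pos: [0.4701, -0.2755, 0.0949]
tool_rot: [-180.0, -0.0, 89.9]
force: [-1.1, -0.1, -0.3]
opening: 0.0603
finger_force: 0.0
```

servo_tool([
  [0.8,0,0,-0.005,0,0,0],
  [0.8,0,0,-0.008,0,0,0],
  [0,0,0,0,0,0,0],
  [-1,0,0,0,0,0,0],
  [-1,0,0,0,0,0,0],
])

```text
t: 22.38
ee_pos: [0.4701, -0.2756, 0.1047]
tool_rot: [-180.0, -0.0, 89.9]
force: [0.3, -0.3, -0.4]
opening: 0.0513
finger_force: 0.0
```

servo_tool([
  [-1,0,0,0,0,0,0],
  [-1,0,0,0,0,0,0],
  [-1,0,0,0,0,0,0],
  [-1,0,0,0,0,0,0],
  [-1,0,0,0,0,0,0],
])

```text
t: 23.0
ee_pos: [0.4699, -0.2755, 0.1046]
tool_rot: [-180.0, -0.0, 89.9]
force: [0.3, -0.6, -4.6]
opening: 0.0415
finger_force: 24.4
```

servo_tool([
  [0.3,0,0,0,0,0,0],
  [0.3,0,0,0,0,0,0],
  [0.3,0,0,-0.012,0,0,0],
  [-0.2,0,0,0,0,0,0],
  [-1,0,0,0,0,0,0],
])

```text
t: 23.62
ee_pos: [0.4704, -0.2757, 0.1141]
tool_rot: [180.0, 0.0, 89.9]
force: [-0.4, 0.4, 0.2]
opening: 0.0392
finger_force: 0.0
```

servo_tool([
  [-1,0,0,0,0,0,0],
  [-1,0,0,0,0,0,0],
  [-1,0,0,0,0,0,0],
  [-1,0,0,0,0,0,0],
  [-1,0,0,0,0,0,0],
])

```text
t: 24.25
ee_pos: [0.47, -0.2755, 0.1136]
tool_rot: [-180.0, -0.0, 89.9]
force: [-0.1, 0.3, -4.0]
opening: 0.0304
finger_force: 24.5
```

servo_tool([
  [-1,0,0,-0.005,0,0,0],
  [-1,0,0,-0.01,0,0,0],
  [-1,0,0,-0.01,0,0,0],
  [-1,0,0,0,0,0,0],
  [-1,0,0,0,0,0,0],
])

```text
t: 24.88
ee_pos: [0.4702, -0.2756, 0.1326]
tool_rot: [-180.0, -0.0, 89.9]
force: [-0.8, -0.3, -3.1]
opening: 0.0301
finger_force: 24.4
```

```bash
python3 - <<'E'
from h import *
a=shot('scene','s6')
cv2.imwrite("pics/m6.png",cv2.resize(a["pixels"][100:280,290:480],None,fx=3,fy=3,interpolation=cv2.INTER_CUBIC))
E
```

```text
24.925 [ 0.4701 -0.2756  0.1325] [-180.    -0.    89.9]
```

View pics/m6.png

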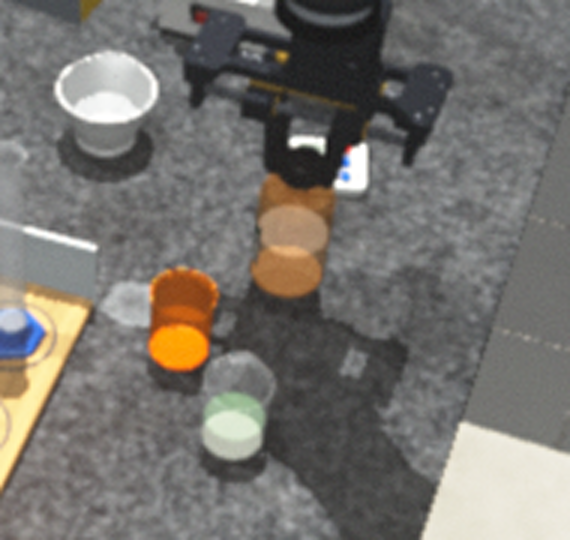

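The bottle is held upright by its cap at crop (300,170), lifted clear, and the wrist reads its full weight. I'll carry it along y first, then x.

servo_tool([
  [-1,0,0,-0.02,0,0,0],
  [-1,0,0,-0.03,0,0,0],
  [-1,0,0,-0.04,0,0,0],
  [-1,0,0,-0.03,0,0,0],
  [-1,0.01,0,-0.013,0,0,0],
])

```text
t: 25.55
ee_pos: [0.4706, -0.2689, 0.2342]
tool_rot: [179.9, 0.1, 89.9]
force: [-0.5, -0.1, -3.8]
opening: 0.029
finger_force: 24.4
```

servo_tool([
  [-1,0.02,0,0,0,0,0],
  [-1,0.03,0,0,0,0,0],
  [-1,0.04,0,0,0,0,0],
  [-1,0.05,0,0,0,0,0],
  [-1,0.05,0,0,0,0,0],
])

```text
t: 26.18
ee_pos: [0.4693, -0.123, 0.2313]
tool_rot: [-179.9, -0.1, 90.0]
force: [0.3, 0.0, -3.1]
opening: 0.0294
finger_force: 24.4
```

servo_tool([
  [-1,0.045,0,0,0,0,0],
  [-1,0.035,0,0,0,0,0],
  [-1,0.025,0.01,0,0,0,0],
  [-1,0.015,0.02,0,0,0,0],
  [-1,0.004,0.03,0,0,0,0],
])

```text
t: 26.8
ee_pos: [0.514, -0.03, 0.2313]
tool_rot: [-179.8, -0.1, 90.1]
force: [0.1, 0.2, -3.0]
opening: 0.0286
finger_force: 24.4
```

servo_tool([
  [-1,0,0.04,0,0,0,0],
  [-1,0,0.045,0,0,0,0],
  [-1,0,0.04,0,0,0,0],
  [-1,0,0.03,0,0,0,0],
  [-1,0,0.02,0,0,0,0],
])

```text
t: 27.42
ee_pos: [0.6463, -0.031, 0.2305]
tool_rot: [-179.8, -0.1, 90.0]
force: [0.5, 0.1, -2.9]
opening: 0.0279
finger_force: 24.4
```

servo_tool([
  [-1,0,0.01,0,0,0,0],
  [-1,0,0,0,0,0,0],
  [-1,0,0,0,0,0,0],
  [-1,0,0,0,0,0,0],
  [-1,0,0,0,0,0,0],
])

```text
t: 28.05
ee_pos: [0.654, -0.0329, 0.2325]
tool_rot: [-180.0, -0.0, 89.9]
force: [0.1, 0.2, -2.4]
opening: 0.0276
finger_force: 24.4
```

servo_tool([
  [-1,0,0,0.015,0,0,0],
  [-1,0,0,0.025,0,0,0],
  [-1,0,0,0.03,0,0,0],
  [-1,0,0,0.025,0,0,0],
  [-1,0,0,0.015,0,0,0],
])

```text
t: 28.68
ee_pos: [0.6533, -0.0328, 0.1481]
tool_rot: [-179.9, -0.0, 89.9]
force: [0.2, -0.6, -3.1]
opening: 0.027
finger_force: 24.4
```

servo_tool([
  [-1,0,0,0.005,0,0,0],
  [-1,0,0,0.003,0,0,0],
  [-1,0,0,0,0,0,0],
  [-1,0,0,0,0,0,0],
  [-1,0,0,0,0,0,0],
])

```text
t: 29.3
ee_pos: [0.6544, -0.0329, 0.1442]
tool_rot: [180.0, -0.0, 89.9]
force: [0.1, -0.0, -3.6]
opening: 0.0273
finger_force: 24.4
```

servo_tool([
  [-1,0,0,0.003,0,0,0],
  [-1,0,0,0.004,0,0,0],
  [-1,0,0,0.003,0,0,0],
  [-1,0,0,0,0,0,0],
  [-1,0,0,0,0,0,0],
])

```text
t: 29.92
ee_pos: [0.6543, -0.0329, 0.1363]
tool_rot: [180.0, -0.0, 89.9]
force: [0.0, 0.8, -3.3]
opening: 0.027
finger_force: 24.4
```

servo_tool([
  [-1,0,0,0.003,0,0,0],
  [-1,0,0,0.002,0,0,0],
  [-1,0,0,0,0,0,0],
  [-1,0,0,0,0,0,0],
  [-1,0,0,0,0,0,0],
])

```text
t: 30.55
ee_pos: [0.6543, -0.0329, 0.1326]
tool_rot: [180.0, -0.0, 89.9]
force: [-0.5, -0.6, -3.8]
opening: 0.0271
finger_force: 24.4
```

servo_tool([
  [-1,0,0,0.003,0,0,0],
  [-1,0,0,0.002,0,0,0],
  [-1,0,0,0,0,0,0],
  [-1,0,0,0,0,0,0],
  [-1,0,0,0,0,0,0],
])

```text
t: 31.18
ee_pos: [0.6543, -0.0329, 0.1289]
tool_rot: [180.0, -0.0, 89.9]
force: [-0.3, -0.1, -3.8]
opening: 0.0271
finger_force: 24.4
```

servo_tool([
  [-1,0,0,0.002,0,0,0],
  [-1,0,0,0,0,0,0],
  [-1,0,0,0,0,0,0],
  [-1,0,0,0,0,0,0],
  [-1,0,0,0,0,0,0],
])

```text
t: 31.8
ee_pos: [0.6551, -0.0329, 0.1281]
tool_rot: [179.9, -0.0, 89.9]
force: [0.3, 0.1, 6.2]
opening: 0.0273
finger_force: 26.8
```

servo_tool([
  [-0.4,0,0,0,0,0,0],
  [-0.1,0,0,0,0,0,0],
  [0.5,0,0,0,0,0,0],
  [1,0,0,0,0,0,0],
  [1,0,0,0,0,0,0],
])

```text
t: 32.42
ee_pos: [0.6538, -0.0328, 0.1269]
tool_rot: [-179.9, -0.0, 89.9]
force: [0.6, 0.5, 0.1]
opening: 0.0648
finger_force: 0.0
```

servo_tool([
  [1,0,0,-0.02,0,0,0],
  [1,0,0,-0.04,0,0,0],
  [1,0,0,-0.05,0,0,0],
  [1,0,0,-0.04,0,0,0],
  [1,0,-0.02,-0.02,0,0,0],
])

```text
t: 33.05
ee_pos: [0.6403, -0.0329, 0.2574]
tool_rot: [179.7, -0.0, 89.9]
force: [-0.2, 0.5, -0.3]
opening: 0.0885
finger_force: 0.0
```

servo_tool([
  [1,-0.02,-0.05,0,0,0,0],
  [1,-0.03,-0.06,0,0,0,0],
  [1,-0.03,-0.06,0,0,0,0],
  [1,-0.02,-0.05,0,0,0,0],
  [1,-0.007,-0.02,0,0,0,0],
])

```text
t: 33.67
ee_pos: [0.4557, -0.1138, 0.2549]
tool_rot: [-179.9, 0.0, 89.8]
force: [0.1, 0.1, -0.2]
opening: 0.0878
finger_force: 0.0
```

servo_tool([
  [1,0,0,0.03,0,0,0],
  [1,0,0,0.05,0,0,0],
  [1,0,0,0.04,0,0,0],
  [1,0,0,0.02,0,0,0],
  [1,0,0,0,0,0,0],
])

```text
t: 34.3
ee_pos: [0.459, -0.1121, 0.1489]
tool_rot: [-179.9, -0.1, 90.0]
force: [-0.2, 0.0, 0.3]
opening: 0.088
finger_force: 0.0
```

servo_tool([
  [1,-0.001,0.001,0.03,0,0,0],
  [1,0,0,0.04,0,0,0],
  [1,0,0,0.05,0,0,0],
  [1,0,0,0.03,0,0,0],
  [1,0,0,0.018,0,0,0],
])

```text
t: 34.92
ee_pos: [0.4607, -0.1134, 0.0234]
tool_rot: [179.9, -0.0, 90.0]
force: [0.3, -0.2, -0.4]
opening: 0.0881
finger_force: 0.0
```

servo_tool([
  [0.5,0,0,0,0,0,0],
  [0.4,0,0,0,0,0,0],
  [0.25,0,0,0,0,0,0],
  [0,0,0,0,0,0,0],
  [-1,0,0,0,0,0,0],
])

```text
t: 35.55
ee_pos: [0.46, -0.1138, 0.0243]
tool_rot: [180.0, 0.0, 89.9]
force: [-0.4, -0.5, 6.6]
opening: 0.0506
finger_force: 29.2
```

servo_tool([
  [-1,0,0,0,0,0,0],
  [-1,0,0,0,0,0,0],
  [-1,0,0,0,0,0,0],
  [-1,0,0,0,0,0,0],
  [-1,0,0,0,0,0,0],
])

```text
t: 36.17
ee_pos: [0.46, -0.1138, 0.0243]
tool_rot: [180.0, 0.0, 89.9]
force: [-1.1, -0.1, 5.1]
opening: 0.0504
finger_force: 29.2
```

servo_tool([
  [-1,0,0,-0.02,0,0,0],
  [-1,0,0,-0.04,0,0,0],
  [-1,0,0,-0.05,0,0,0],
  [-1,0,0,-0.03,0,0,0],
  [-1,0.01,0,-0.01,0,0,0],
])

```text
t: 36.8
ee_pos: [0.4605, -0.1066, 0.1381]
tool_rot: [179.8, 0.0, 89.9]
force: [-0.8, -0.3, 0.0]
opening: 0.0502
finger_force: 29.4
```

servo_tool([
  [-1,0.03,0,0,0,0,0],
  [-1,0.04,0,0,0,0,0],
  [-1,0.05,0,0,0,0,0],
  [-1,0.05,0,0,0,0,0],
  [-1,0.05,0,0,0,0,0],
])

```text
t: 37.42
ee_pos: [0.4593, 0.0606, 0.1359]
tool_rot: [-179.9, -0.0, 90.0]
force: [1.6, 0.5, -0.3]
opening: 0.0502
finger_force: 29.4
```

servo_tool([
  [-1,0.05,0,0,0,0,0],
  [-1,0.04,0,0,0,0,0],
  [-1,0.03,0.01,0,0,0,0],
  [-1,0.02,0.02,0,0,0,0],
  [-1,0.005,0.03,0,0,0,0],
])

```text
t: 38.05
ee_pos: [0.5039, 0.1698, 0.1357]
tool_rot: [-179.9, -0.0, 90.2]
force: [-0.6, -0.0, -0.9]
opening: 0.0506
finger_force: 29.4
```

servo_tool([
  [-1,0,0.04,0,0,0,0],
  [-1,0,0.05,0,0,0,0],
  [-1,0,0.04,0,0,0,0],
  [-1,0,0.03,0,0,0,0],
  [-1,0,0.02,0,0,0,0],
])

```text
t: 38.67
ee_pos: [0.6402, 0.1679, 0.1353]
tool_rot: [-179.9, 0.0, 90.0]
force: [0.4, 0.7, -0.3]
opening: 0.0504
finger_force: 29.4
```

servo_tool([
  [-1,0,0.01,0,0,0,0],
  [-1,0,0,0,0,0,0],
  [-1,0,0,0.02,0,0,0],
  [-1,0,0,0.03,0,0,0],
  [-1,0,0,0.02,0,0,0],
])

```text
t: 39.3
ee_pos: [0.6461, 0.1674, 0.0819]
tool_rot: [-179.8, 0.0, 90.0]
force: [-0.1, 0.2, 0.4]
opening: 0.0504
finger_force: 29.4
```

servo_tool([
  [-1,0,0,0.02,0,0,0],
  [-1,0,0,0.02,0,0,0],
  [-1,0,0,0.01,0,0,0],
  [-1,0,0,0,0,0,0],
  [-1,0,0,0,0,0,0],
])

```text
t: 39.92
ee_pos: [0.6482, 0.1675, 0.0469]
tool_rot: [179.9, -0.0, 89.9]
force: [0.1, 0.2, -0.5]
opening: 0.0503
finger_force: 29.4
```

servo_tool([
  [-1,0,0,0.006,0,0,0],
  [-1,0,0,0.006,0,0,0],
  [-1,0,0,0,0,0,0],
  [-1,0,0,0,0,0,0],
  [-1,0,0,0,0,0,0],
])

```text
t: 40.55
ee_pos: [0.6478, 0.1674, 0.0375]
tool_rot: [180.0, -0.0, 89.9]
force: [-0.0, 0.1, 0.4]
opening: 0.0502
finger_force: 29.4
```

servo_tool([
  [-1,0,0,0.001,0,0,0],
  [-1,0,0,0,0,0,0],
  [-1,0,0,0,0,0,0],
  [-1,0,0,0,0,0,0],
  [-1,0,0,0,0,0,0],
])

```text
t: 41.18
ee_pos: [0.6477, 0.1674, 0.0366]
tool_rot: [180.0, -0.0, 89.9]
force: [-0.1, 0.4, -1.3]
opening: 0.0502
finger_force: 29.4
```

servo_tool([
  [-1,0,0,0.001,0,0,0],
  [-1,0,0,0,0,0,0],
  [-1,0,0,0,0,0,0],
  [-1,0,0,0,0,0,0],
  [-1,0,0,0,0,0,0],
])

```text
t: 41.8
ee_pos: [0.6477, 0.1674, 0.0364]
tool_rot: [180.0, -0.0, 89.9]
force: [-2.3, -0.4, 6.1]
opening: 0.0501
finger_force: 29.2
```

servo_tool([
  [0.1,0,0,0,0,0,0],
  [0.3,0,0,0,0,0,0],
  [0.6,0,0,0,0,0,0],
  [1,0,0,0,0,0,0],
  [1,0,0,0,0,0,0],
])

```text
t: 42.42
ee_pos: [0.6476, 0.1674, 0.0357]
tool_rot: [-180.0, -0.0, 89.9]
force: [0.1, 0.3, 0.5]
opening: 0.0853
finger_force: 0.0
```

servo_tool([
  [1,0,0,0,0,0,0],
  [1,0,0,-0.02,0,0,0],
  [1,0,0,-0.04,0,0,0],
  [1,0,0,-0.05,0,0,0],
  [1,0,0,-0.05,0,0,0],
])

```text
t: 43.05
ee_pos: [0.6478, 0.1674, 0.1581]
tool_rot: [179.9, -0.0, 89.9]
force: [0.8, -0.5, 0.0]
opening: 0.0884
finger_force: 0.0
```

servo_tool([
  [1,0,-0.04,-0.05,0,0,0],
  [1,0.04,-0.06,0,0,0,0],
  [1,0.05,-0.06,0,0,0,0],
  [1,0.05,-0.05,0,0,0,0],
  [1,0.05,-0.04,0,0,0,0],
])

```text
t: 43.68
ee_pos: [0.4589, 0.3114, 0.1947]
tool_rot: [180.0, -0.1, 90.0]
force: [0.3, -0.1, -0.5]
opening: 0.0883
finger_force: 0.0
```

servo_tool([
  [1,0.05,-0.02,0,0,0,0],
  [1,0.05,0,0,0,0,0],
  [1,0,0,0,0,0,0],
  [1,0,0,0,0,0,0],
  [1,0,0,0,0,0,0],
])

```text
t: 44.3
ee_pos: [0.446, 0.3834, 0.1937]
tool_rot: [180.0, 0.0, 89.8]
force: [-0.1, -1.3, 0.7]
opening: 0.0881
finger_force: 0.0
```

```bash
python3 - <<'E'
from h import *
a=shot('scene','s7');b=shot('top','t7')
A=cv2.resize(a["pixels"][100:340,190:340],None,fx=2.5,fy=2.5,interpolation=cv2.INTER_CUBIC)
B=cv2.resize(b["pixels"][140:240,180:400],None,fx=1.9,fy=1.9,interpolation=cv2.INTER_CUBIC)
M=np.zeros((600,375+418,3),np.uint8);M[:600,:375]=A;M[:190,375:]=B;cv2.imwrite("pics/m7.png",M)
E
```

```text
44.35 [0.446  0.3835 0.1937] [180.    0.   89.8]
44.4 [0.4459 0.3838 0.1936] [180.    0.   89.8]
```

View pics/m7.png

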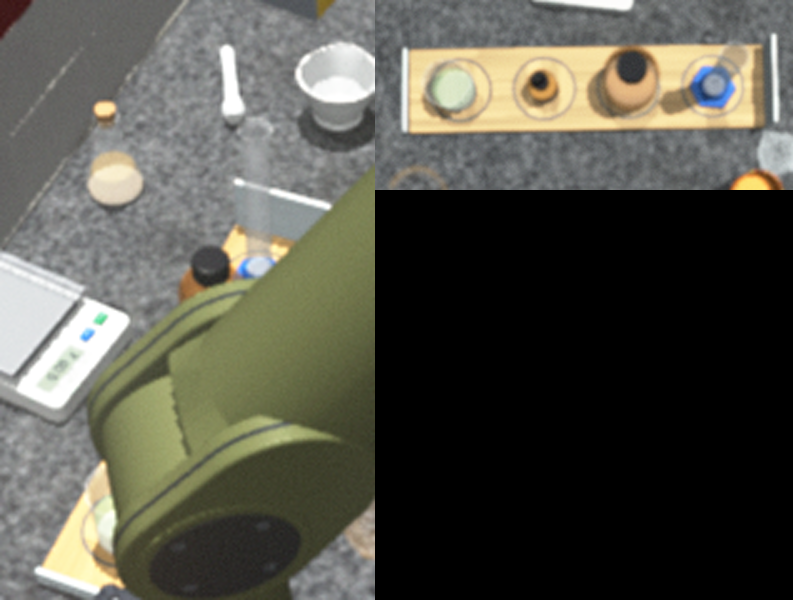

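The top view shows all four standing in the right order: fill (452,89), bulb (540,80), cap (632,68) and foot (713,88). The beaker looks a little towards the low plate, so I'll measure it.

```bash
python3 - <<'E'
from h import *
b=pickle.load(open("t7.pkl","rb"));P=lambda u,v:ray(b,(180+(u-375)/1.9,140+v/1.9))
R0=np.array([.6522,.0174]);ey=np.array([-.0247,1]);ey/=np.linalg.norm(ey);ex=np.array([ey[1],-ey[0]])
def rel(n,u,v,z):
    p=atz(P(u,v),z)[:2]-R0; print(n,"x %.4f y %.4f"%(p@ex,p@ey))
rel("ringB",461,90,.012);rel("fill z.02",452,89,.02);rel("fill z.04",452,89,.04);rel("bulb",540,78,.107);rel("cap",632,67,.142);rel("cylfoot",713,87,.019);rel("cylrim",735,56,.208);rel("rightring",713,86,.012)
A=cv2.resize(b["pixels"][155:215,190:265],None,fx=9,fy=9,interpolation=cv2.INTER_CUBIC);cv2.imwrite("pics/m8.png",A)
E
```

```text
ringB x -0.0006 y 0.1489
fill z.02 x -0.0005 y 0.1580
fill z.04 x -0.0035 y 0.1540
bulb x -0.0033 y 0.0460
cap x 0.0013 y -0.0521
cylfoot x -0.0017 y -0.1496
cylrim x -0.0005 y -0.1497
rightring x 0.0006 y -0.1505
```

View pics/m8.png

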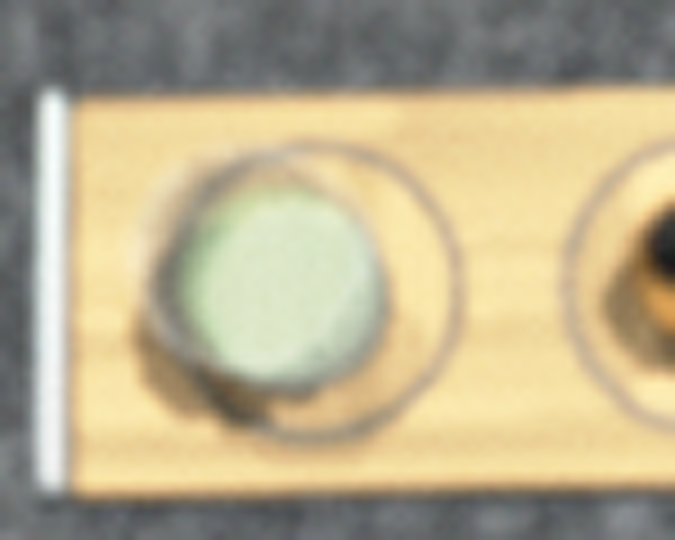

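Ring-relative offsets are all under 8 mm. In this crop the beaker's fill disc is at (282,287) and the ring centre at (305,292). Allowing for parallax, the beaker is within about 6 mm of centre. The tolerance is 12 mm, so I'm handing in.

```bash
python3 -c "
from station import ctrl;print(ctrl.hand_in())"
```

```text
the job is handed in; nothing more can be done
None
```

The job is handed in (verdict not shown): cylinder, bottle, dropper and beaker stand upright on the rail in that order from the high end plate, each measured within about 8 mm of its ring centre against the 12 mm allowed, and the timer and mortar were left untouched.

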